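# Seat a vial carousel on its keyed drive shaft and clip it down

### The job

Pick up the loaded vial carousel by its black knob and, keeping it upright, put it on the shaft of the drive unit; while it rests lightly on the shaft's key, turn it by the knob until the keyway finds the key and drops over it, and lower it until it sits flat and fully home on the metal platen, never forcing it down or round. Only then swing the steel clip fully over the carousel's rim, and leave everything standing with the neighbouring jar, bottle and timer undisturbed.

Things in the scene. Friction and masses are not known exactly. Their poses are not given: they have to be found in the camera images.
- carousel: Loose vial carousel, about 0.3 kg: a dark drum 116 mm in diameter, 30 mm high, with twelve wells, nine holding snapped-in capped vials (centres 42 mm from the axis, caps reach 44 mm above the underside). Origin: centre of the drum's underside, z up the axis. The red dot and red line on the drum's top point to its own +x and stand over the keyway in its bore.
- knob (a point): Centre of the black knurled round knob on the carousel's axis, 72 mm above the underside: 30 mm in diameter, from 58 to 86 mm above the underside, on an 18 mm stem. Hold the carousel here; being round, it takes the fingers in any direction. Axes as the carousel's.
- bore (a point): Mouth of the carousel's bore, at the centre of its underside (same point and axes as the carousel's origin). The bore is 20.6 mm in diameter and 33 mm deep, closed above. A keyway 9.4 mm wide runs the bore's full height on the +x side, out to 19 mm from the axis.
- drive: Carousel drive unit, fixed to the bench: white and grey housing 184 x 168 x 40 mm, reaching 84 mm to the front (-x), 100 mm to the rear and 84 mm to each side of its shaft. Origin: on the bench under the shaft axis, z up; -x is its front with a red mark. Its bearings stand no more than 60 N in all, pressed and wrenched; the shaft is braked and is not to be turned.
- platen (a point): Centre of the top face of the drive's round aluminium platen (80 mm in diameter), on the shaft axis, 44 mm above the drive's origin; axes as the drive's. The carousel's origin is here when it is home. With the keyway off the key the carousel can only rest with its underside 12 mm above the platen.
- shaft_tip (a point): Top of the drive's upright steel shaft, 30 mm above the platen: 18 mm in diameter, tapered to 10 mm over its last 5 mm. A brass key 7 mm wide, its top 12 mm above the platen, sticks out of one side to 16 mm from the axis. The key's direction is not measured: anywhere within 0.7 rad (40 degrees) either side of the drive's own +x. The keyway drops over it when within about 0.08 rad.
- clip (a joint): Swing clip on the drive's front left corner, rad: 0 closed (its flat arm points at the shaft and lies over the drum's rim, 2 mm above a seated drum), growing anticlockwise seen from above as it opens, stop at 1.5. It starts open, clear of the carousel, and stays where it is left (0.06 N m of friction).
- clip_pivot (a point): On the clip's vertical hinge axis, 58 mm in front and 58 mm to the left (-x, +y of the drive) of the shaft axis, at the underside of the clip's arm, 76 mm above the bench; axes as the drive's. The arm is 6 mm thick and reaches 33.5 mm from the hinge.
- clip_pin (a point): Top centre of the clip's black upright thumb pin, on the clip's tail, opposite to the arm: 9.6 mm in diameter, 25 mm from the hinge axis, standing from 82 to 102 mm above the bench. Push the pin sideways round the hinge to swing the clip; when closed, shaft, hinge and pin lie in one line, the pin outermost.
- septa_jar: White jar with a green lid, 46 mm in diameter, 55 mm high, standing behind the drive; origin at the centre of its underside. Bystander.
- std_bottle: White-labelled bottle with a blue cap, 50 mm in diameter, 105 mm high, standing behind the drive; origin at the centre of its underside. Bystander.
- timer: White digital timer with green buttons, 56 x 66 x 19 mm, lying on the bench to the front left of the drive; origin at the centre of its underside. Bystander.

How it is judged:
On the way:
1. the carousel sits home on the platen (within 3 mm in height, 4 mm sideways), with the clip still open (z of carousel in the frame of platen below 0.003 m and horizontal distance between carousel and platen below 0.004 m and value of joint clip above 0.7 rad), for 0.2 s.
At the end, for the whole second after the job is handed in: the carousel is home on the platen over the key (underside within 3 mm of the platen, axis within 4 mm of the shaft's, tilted less than 0.05 rad), at rest, and the clip is closed over its rim (joint below 0.15 rad) (z of carousel in the frame of platen below 0.003 m and horizontal distance between carousel and platen below 0.004 m and angle between carousel's own z axis and vertical below 0.05 rad and value of joint clip below 0.15 rad and linear speed of carousel below 0.02 m/s); the robot touches nothing.
It fails at once if the carousel is pressed or wrenched against the drive unit with more than 60 N in all (contact force between carousel and drive above 60 N).
It fails at once if the carousel is tipped more than 0.35 rad (angle between carousel's own z axis and vertical above 0.35 rad).
It fails at once if the jar is moved more than 20 mm (distance of septa_jar from where it was at the start of the episode above 0.02 m).
It fails at once if the bottle is moved more than 20 mm (distance of std_bottle from where it was at the start of the episode above 0.02 m).
It fails at once if the timer is moved more than 20 mm (distance of timer from where it was at the start of the episode above 0.02 m).
It also fails if it takes over 72 s, if anything falls off the work surface, if the arm or the gripper's body presses on something with over 40 N, if the wrist force passes 120 N, or if a joint passes its speed limit or range.

### The arm

A 7-joint arm with a two-finger parallel gripper is mounted at the origin on a cart in front of the work surface, level with it; the furniture and walls round the work are solid. World frame = base frame: x ahead of the robot, y to its left, z up, the work surface at z = 0. Lengths are in m, angles in rad, forces in N, time in s.
With the tool pointing down it reaches from about 0.4 to 0.85 m from the base axis. Payload 6.9 kg.
Tool frame: the origin (TCP) lies midway between the tips of the shut fingers; the grasp point (between the pads) lies 19 mm behind it; z points along the fingers, y is the line along which they close (so a half turn about z gives the same grasp; the last joint's range is limited). The gripper opens to 85 mm and grips with 20 to 120 N. Pads are 22 mm wide; open, the fingers measure 114 mm over their backs; the gripper's body (76 mm by 85 mm) begins 54 mm behind the grasp point. The pads swing forward as they close: fully open they stand 13 mm farther back than shut.
Start: joints at [1.325, 0.507, -0.238, 1.5, 0.126, 1.149, -0.155], TCP at [0.215, -0.587, 0.231] pointing down, gripper open.
Joint ranges: [-3.08, 3.08], [-0.24, 2.05], [-1.43, 1.35], [0, 2.5], [-1.52, 4.66], [0.17, 1.96], [-2.89, 2.89]. Speed limits (rad/s): [2.39, 2.39, 3.14, 3.14, 3.14, 3.14, 3.14].

### API

Orientations are given as a unit quaternion [x, y, z, w].
In Python, from cell import arm gives the robot as it stands. The module is installed in compiled form; this text tells all that it offers.
- The arm moves only by the shell command python3 -m pendant 'ROWS' [FORCE]. ROWS is JSON, a list of rows, each a list of 7 numbers: the shift along the tool's x, y, z in m, then the turn, a rotation vector about the tool's x, y, z in degrees, then the opening, from 0 (shut) to 1 (fully open). A call has 1 to 20 rows; each row shifts and turns the commanded pose from where the row before left it, along the tool's axes as they then stand; what a row does not reach is not made up. A row lasts 1/12 s, in which the tool goes at most 41.7 mm and 7.16 degrees, less where a joint would pass 70% of its speed; a pose out of reach is approached as far as the arm can. A call is refused whole if a number of a shift passes 0.0417 or a number of a turn 7.16, either way. A call with a gripper value outside its range is refused whole. The fingers move at their own pace and stop on an object; FORCE is the grip in N (left out, the last holds). Time passes only in rows, so rows that do not move let the fingers close. It gives the time, the measured TCP pose, the force, the opening and the grip force at its end, in the units of the state.
- arm.read_state(): the state, without advancing time (a new reading comes with each control period).
- arm.get_image(name): name is "scene" or "top"; returns a dict with "image" (420x560x3 uint8, red, green, blue), "range_z" (420x560 float32, m along the optical axis (not along the pixel's ray), 0 where there is no reading), "intrinsics" (3x3 intrinsics, pixels), "k1" (the pictures are not rectified: a ray, as slopes to the right and down, at radius r is drawn at 1 + k1 r^2 times it, then the intrinsics apply), "camera_from_world" (4x4, takes a point from world to camera coordinates). Camera axes: x right, y up, looking along -z (the intrinsics and any distortion apply to the point x, -y, -z); pixel columns grow to the right and rows downward; lengths in m; the calibration is good to about 2 mm. A picture is of the moment at which its call begins.
- arm.sign_off(): hands the job in; it is judged then, once.
The state is a dict: "t": time; "joints": joint angles; "joint_vel": joint speeds; "joint_torque": joint torques, N m; "ee_pos": TCP position; "tool_rot": TCP orientation; "wrist_force": force on the tool from outside, world axes, zero at the start; "wrist_torque": the same for the moment, N m; "grip_width": finger opening in m; "grip_force": force on a finger pad.
Only numpy, scipy, OpenCV 4.12 (cv2) and the standard library are available. Lean on these libraries where they do the work, as an engineer would, in place of code of your own. Each camera call takes 0.05 s, during which the arm holds its last target. There are 200 camera calls.

## Working session

There is one attempt and no reset: what is moved stays moved. The work goes in short steps, Python scripts to look and compute and a shell command to move; the robot and the scene stay as the last step left them, time stands still between calls to the robot, and variables do not carry over. Pictures are saved under pics/ and viewed, at most 10 in all, crops included, and the job is handed in when it is done.

```bash
mkdir -p pics; cat > h.py <<'E'
from cell import arm
import numpy as np, cv2
from scipy.spatial.transform import Rotation as R
def shot(name,fn=None):
    d=arm.get_image(name)
    if fn: cv2.imwrite('pics/'+fn,cv2.cvtColor(d['image'],cv2.COLOR_RGB2BGR))
    return d
def ray(d,u,v):
    K=np.array(d['intrinsics']); k=float(d['k1'])
    p=cv2.undistortPoints(np.array([[[u,v]]],float),K,np.array([k,0,0,0,0.]))[0,0]
    T=np.linalg.inv(d['camera_from_world']); 
    return T[:3,3], T[:3,:3]@np.array([p[0],-p[1],-1])
def onz(d,u,v,z):
    o,r=ray(d,u,v); return o+r*(z-o[2])/r[2]
def pt(d,u,v):
    o,r=ray(d,u,v); return o+r*d['range_z'][int(round(v)),int(round(u))]
def cloud(d):
    h,w=d['range_z'].shape; K=np.array(d['intrinsics']); k=float(d['k1'])
    uu,vv=np.meshgrid(np.arange(w),np.arange(h))
    p=cv2.undistortPoints(np.stack([uu,vv],-1).reshape(-1,1,2).astype(float),K,np.array([k,0,0,0,0.])).reshape(h,w,2)
    c=np.stack([p[...,0],-p[...,1],-np.ones((h,w))],-1)*d['range_z'][...,None]
    T=np.linalg.inv(d['camera_from_world']); return c@T[:3,:3].T+T[:3,3]
def st():
    s=arm.read_state(); 
    print('t',s['t'],'p',np.round(s['ee_pos'],4),'R',np.round(R.from_quat(s['tool_rot']).as_matrix(),3).tolist(),'F',np.round(s['wrist_force'],2),'T',np.round(s['wrist_torque'],2),'w',s['grip_width'],s['grip_force'])
    return s
E
python3 - <<'E'
from h import *
a=shot('top','t0.png');b=shot('scene','s0.png')
for d in(a,b): print(d['k1'],np.round(d['intrinsics'],1).tolist(),np.round(np.linalg.inv(d['camera_from_world']),3).tolist())
st()
E
```

```text
-0.17465544627890994 [[482.0, 0.0, 279.1], [0.0, 482.0, 205.3], [0.0, 0.0, 1.0]] [[-0.029, 0.986, -0.162, 0.356], [-1.0, -0.029, -0.003, -0.156], [-0.007, 0.162, 0.987, 1.22], [0.0, 0.0, 0.0, 1.0]]
0.047990158908163376 [[527.5, 0.0, 286.3], [0.0, 527.5, 209.9], [0.0, 0.0, 1.0]] [[-0.686, 0.319, -0.654, -0.337], [-0.728, -0.309, 0.612, 0.665], [-0.007, 0.896, 0.444, 0.679], [0.0, 0.0, 0.0, 1.0]]
t 0.1 p [ 0.2151 -0.5863  0.2305] R [[0.939, 0.345, -0.001], [0.345, -0.939, 0.002], [-0.0, -0.002, -1.0]] F [ 0.62 -0.61 -0.28] T [-0.01 -0.02 -0.03] w 0.0852632625843777 0.0
```

View pics/t0.png

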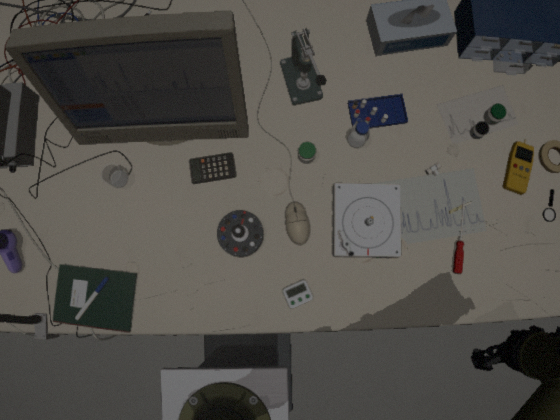

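View pics/s0.png

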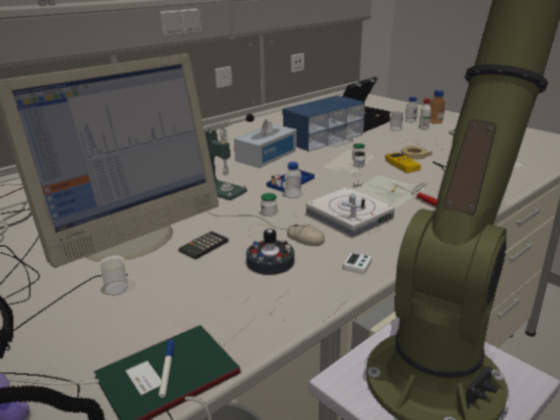

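Top view: the carousel is at about (240,233), the drive shaft at (369,221), the clip near (346,244), the timer at (297,293), the jar at (307,152) and the bottle at (359,135). I'll enlarge these areas.

```bash
python3 - <<'E'
from h import *
d=shot('top')
im=cv2.cvtColor(d['image'],cv2.COLOR_RGB2BGR)
def crop(c,s): 
    u,v=c; h=40
    x=cv2.resize(im[v-h:v+h,u-h:u+h],None,fx=5,fy=5,interpolation=cv2.INTER_CUBIC)
    return np.clip(x.astype(float)*1.9,0,255).astype('uint8')
cv2.imwrite('pics/c0.png',np.hstack([crop((240,233),0),crop((367,222),0)]))
P=cloud(d)
for n,u,v in(('knob',239,230),('jar',307,151),('bottle',361,127),('timer',297,293),('mouse',296,222),('platen',355,215),('plate2',385,215)):
    print(n,np.round(P[v,u],4))
# drum: top face heights
z=P[...,2]
sub=(slice(205,262),slice(210,272))
m=np.zeros(z.shape,bool);m[sub]=True
k=m&(z>.075); print('knob pts',k.sum(),np.round(P[k].mean(0),4),np.round(P[k].min(0),4),np.round(P[k].max(0),4))
k=m&(z>.022)&(z<.036); 
q=P[k][:,:2].astype(np.float32);c,r=cv2.minEnclosingCircle(q);print('drum',c,r)
m[:]=False;m[175:265,325:410]=True
k=m&(z>.034)&(z<.05);rect=cv2.minAreaRect(P[k][:,:2].astype(np.float32));print('drive',rect, cv2.boxPoints(rect))
k=m&(z>.055);print(np.round(P[k],3).tolist())
E
```

```text
knob [ 0.4862 -0.0559  0.0874]
jar [ 0.6831 -0.2261  0.0566]
bottle [ 0.7253 -0.3563  0.1092]
timer [ 0.3334 -0.1903  0.015 ]
mouse [ 0.5086 -0.1932  0.0311]
platen [ 0.5195 -0.3389  0.0472]
plate2 [ 0.5182 -0.4155  0.0396]
knob pts 141 [ 0.4753 -0.0607  0.167 ] [ 0.3562 -0.1556  0.0755] [ 0.4987 -0.038   1.2203]
drum (0.4855390787124634, -0.05291685834527016) 0.05850546807050705
drive ((0.5092161893844604, -0.3695530295372009), (0.16886775195598602, 0.18574215471744537), 87.01573181152344) [[ 0.41207528 -0.44903737]
 [ 0.59756553 -0.45870745]
 [ 0.6063571  -0.2900687 ]
 [ 0.42086685 -0.2803986 ]]
[[0.356, -0.156, 1.22], [0.356, -0.156, 1.22], [0.356, -0.156, 1.22], [0.356, -0.156, 1.22], [0.356, -0.156, 1.22], [0.356, -0.156, 1.22], [0.356, -0.156, 1.22], [0.356, -0.156, 1.22], [0.356, -0.156, 1.22], [0.356, -0.156, 1.22], [0.356, -0.156, 1.22], [0.356, -0.156, 1.22], [0.356, -0.156, 1.22], [0.356, -0.156, 1.22], [0.356, -0.156, 1.22], [0.514, -0.376, 0.06], [0.511, -0.376, 0.061], [0.512, -0.382, 0.057], [0.507, -0.366, 0.075], [0.507, -0.367, 0.08], [0.507, -0.371, 0.074], [0.508,
[... 4204 characters left out ...]
312, 0.086], [0.429, -0.315, 0.081], [0.429, -0.317, 0.085], [0.427, -0.311, 0.075], [0.427, -0.312, 0.085], [0.426, -0.314, 0.086], [0.425, -0.314, 0.107], [0.425, -0.316, 0.103], [0.425, -0.319, 0.103], [0.424, -0.312, 0.086], [0.423, -0.312, 0.099], [0.423, -0.314, 0.101], [0.423, -0.316, 0.105], [0.423, -0.319, 0.103], [0.423, -0.32, 0.107], [0.422, -0.312, 0.08], [0.421, -0.313, 0.096], [0.421, -0.314, 0.101], [0.421, -0.316, 0.102], [0.421, -0.319, 0.101], [0.42, -0.321, 0.103], [0.419, -0.313, 0.09], [0.419, -0.314, 0.098], [0.418, -0.316, 0.104], [0.418, -0.318, 0.103], [0.356, -0.156, 1.22], [0.417, -0.314, 0.082], [0.417, -0.317, 0.08], [0.356, -0.156, 1.22], [0.356, -0.156, 1.22]]
```

View pics/c0.png

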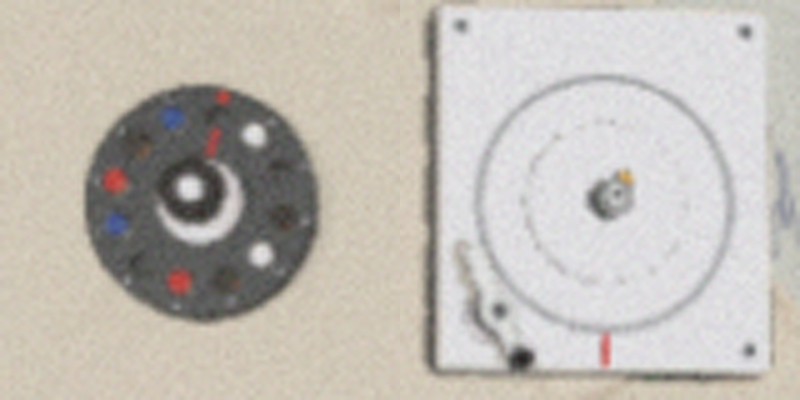

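Left crop: the carousel's red dot is at (222,98), against a drum centre of (202,203). Right crop: the brass key is at (625,177), up and to the right of the shaft base. The clip is open, with its pin at (520,357). The shaft axis from the housing rectangle is about (0.501,-0.369), which agrees with the shaft's depth points. Next, the angles.

```bash
python3 - <<'E'
from h import *
ims=[arm.get_image('top') for _ in range(4)]
d=ims[0]; im=np.mean([i['image'] for i in ims],0)
hsv=cv2.cvtColor(im.astype('uint8'),cv2.COLOR_RGB2HSV).astype(int)
H,S,V=hsv[...,0],hsv[...,1],hsv[...,2]
P=cloud(d);z=np.median([cloud(i)[...,2] for i in ims],0)
sh=np.array([.5012,-.3691]); yaw=-.052
# platen/shaft
k=np.zeros(z.shape,bool);k[195:235,350:390]=True
k&=(z>.068)&(z<.09);print('shaft pts',np.median(P[k][:,:2],0),k.sum())
# brass
for v in range(208,228):
  for u in range(360,382):
    if S[v,u]>90 and 12<H[v,u]<32:
        p=onz(d,u,v,.056)[:2]-sh; print('brass',u,v,H[v,u],S[v,u],np.round(p,4),round(np.degrees(np.arctan2(p[1],p[0])),1))
# carousel
car=np.array([.4855,-.0529])
k=np.zeros(z.shape,bool);k[205:262,210:272]=True
kk=k&(z>.081)&(z<.095);print('knob',np.round(np.median(P[kk],0),4),kk.sum(), (P[kk].min(0)+P[kk].max(0))/2)
red=k&(S>110)&((H<9)|(H>171))
n,l,s,c=cv2.connectedComponentsWithStats(red.astype('uint8'))
for i in range(1,n):
    p=onz(d,*c[i],.030)[:2]-car; print('red',s[i],c[i],np.round(p,4),np.hypot(*p),np.degrees(np.arctan2(p[1],p[0])))
# drum outline by darkness
dark=(k&(V<95)).astype('uint8');
cs,_=cv2.findContours(dark,0,1);c0=max(cs,key=cv2.contourArea)
q=np.array([onz(d,*a[0],.03)[:2] for a in c0],np.float32);print('drum circle',cv2.minEnclosingCircle(q), cv2.fitEllipse(q))
m=np.array([onz(d,u,v,.04)[:2] for v in range(243,262) for u in range(360,376) if S[v,u]>90 and (H[v,u]<9 or H[v,u]>171)]); print('mark',m.mean(0)-sh)
E
```

```text
shaft pts [ 0.49964784 -0.36846079] 43
brass 371 217 19 114 [ 0.0109 -0.0077] -35.2
brass 372 217 19 123 [ 0.0108 -0.0102] -43.2
knob [ 0.4842 -0.0534  0.0876] 125 [ 0.48430472 -0.0532242   0.08455688]
red [243 211   3   3   5] [244. 212.] [ 0.0522 -0.0112] 0.053440835998619936 -12.142378421588093
red [241 219   3   5   8] [242.125 220.875] [ 0.03   -0.0062] 0.030626845934891053 -11.618163340125951
red [221 227   4   4  16] [222.5 228.5] [0.0122 0.0432] 0.04491006121676559 74.20283564059163
red [234 247   4   5  16] [235.5 249. ] [-0.0397  0.0115] 0.041376809067826016 163.84611854507725
drum circle ((0.4850780963897705, -0.052827395498752594), 0.060673266649246216) ((0.48496416211128235, -0.05317589268088341), (0.11553053557872772, 0.1191432848572731), 124.54740905761719)
mark [-0.07315711  0.00224775]
```

```bash
cat > g.py <<'E'
import sys
from h import *
# world target -> tool-frame shift, and tool yaw
s=st();t=np.array([float(x) for x in sys.argv[1:4]]);M=R.from_quat(s['tool_rot']).as_matrix()
print('shift',np.round(M.T@(t-s['ee_pos']),4),'yaw',np.degrees(np.arctan2(M[1,0],M[0,0])),'tilt vec',np.round(M[:,2],4))
E
python3 -m pendant '[[0.0219,-0.0204,0,0,0,0,1],[0.0219,-0.0204,0,0,0,0,1],[0.0219,-0.0204,0,0,0,0,1],[0.0219,-0.0204,0,0,0,0,1],[0.0219,-0.0204,0,0,0,0,1],[0.0219,-0.0204,0,0,0,0,1],[0.0219,-0.0204,0,0,0,0,1],[0.0219,-0.0204,0,0,0,0,1],[0.0219,-0.0204,0,0,0,0,1],[0.0219,-0.0204,0,0,0,0,1],[0.0219,-0.0204,0,0,0,0,1],[0.0219,-0.0204,0,0,0,0,1],[0.0219,-0.0204,0,0,0,0,1],[0.0219,-0.0204,0,0,0,0,1],[0.0219,-0.0204,0,0,0,0,1],[0.0219,-0.0204,0,0,0,0,1],[0.0219,-0.0204,0,0,0,0,1],[0.0219,-0.0204,0,0,0,0,1],[0.0219,-0.0204,0,0,0,0,1],[0.0219,-0.0204,0,0,0,0,1]]' 30
python3 -m pendant '[[0,0,0,0,0,0,1],[0,0,0,0,0,0,1],[0,0,0,0,0,0,1]]'
python3 g.py .4848 -.053 .054; python3 -c "
from h import *; print(arm.read_state()['joints'])"
```

```text
t: 2.02
ee_pos: [0.4864, -0.0514, 0.2315]
tool_rot: [0.985, 0.175, 0.0, 0.0]
wrist_force: [-0.1, -1.0, -0.6]
grip_width: 0.0858
grip_force: 0.0
t: 2.27
ee_pos: [0.4856, -0.0532, 0.2312]
tool_rot: [0.985, 0.175, -0.0, 0.0]
wrist_force: [0.5, -0.6, -0.2]
grip_width: 0.0853
grip_force: 0.0
t 2.2667 p [ 0.4856 -0.0532  0.2312] R [[0.939, 0.345, -0.001], [0.345, -0.939, -0.0], [-0.001, 0.0, -1.0]] F [ 0.54 -0.59 -0.25] T [0.   0.03 0.06] w 0.08526470032458072 0.0
shift [-0.0006 -0.0006  0.1772] yaw 20.161402782290025 tilt vec [-6.e-04 -5.e-04 -1.e+00]
[ 0.39294461  0.3134296  -0.44888263  1.84594068  0.15842484  1.01777748
 -1.33942921]
```

```bash
python3 -m pendant '[[0,0,0.012,0,0,0,1],[0,0,0.012,0,0,0,1],[0,0,0.012,0,0,0,1],[0,0,0.012,0,0,0,1],[0,0,0.012,0,0,0,1],[0,0,0.012,0,0,0,1],[0,0,0.012,0,0,0,1],[0,0,0.012,0,0,0,1],[0,0,0.012,0,0,0,1],[0,0,0.012,0,0,0,1],[0,0,0.012,0,0,0,1],[0,0,0.012,0,0,0,1],[0,0,0.012,0,0,0,1],[0,0,0.012,0,0,0,1],[0,0,0.009,0,0,0,1],[0,0,0,0,0,0,1],[0,0,0,0,0,0,1]]' 50
python3 -m pendant '[[0,0,0,0,0,0,0.25],[0,0,0,0,0,0,0.2],[0,0,0,0,0,0,0.2],[0,0,0,0,0,0,0.2],[0,0,0,0,0,0,0.2],[0,0,0,0,0,0,0.2],[0,0,0,0,0,0,0.2],[0,0,0,0,0,0,0.2],[0,0,0,0,0,0,0.2],[0,0,0,0,0,0,0.2]]' 50
python3 g.py .4848 -.053 .12
```

```text
t: 3.68
ee_pos: [0.4855, -0.0536, 0.0542]
tool_rot: [0.985, 0.174, -0.001, 0.0]
wrist_force: [-0.0, 0.1, -0.0]
grip_width: 0.0855
grip_force: 0.0
t: 4.52
ee_pos: [0.4861, -0.0527, 0.0548]
tool_rot: [0.985, 0.175, 0.0, 0.0]
wrist_force: [-0.8, 1.1, 5.6]
grip_width: 0.029
grip_force: 49.0
t 4.5167 p [ 0.4861 -0.0527  0.0548] R [[0.939, 0.345, 0.001], [0.345, -0.939, -0.0], [0.001, 0.0, -1.0]] F [-0.82  1.08  5.59] T [ 0.14  0.22 -0.04] w 0.029012643269477483 48.965349197387695
shift [-0.0013 -0.0001 -0.0652] yaw 20.161479999146763 tilt vec [ 7.e-04 -2.e-04 -1.e+00]
```

```bash
python3 -m pendant '[[0,0,-0.003,0,0,0,0.2],[0,0,-0.006,0,0,0,0.2],[0,0,-0.01,0,0,0,0.2],[0,0,-0.01,0,0,0,0.2],[0,0,-0.01,0,0,0,0.2],[0,0,-0.01,0,0,0,0.2],[0,0,-0.01,0,0,0,0.2],[0,0,-0.01,0,0,0,0.2],[0,0,-0.01,0,0,0,0.2],[0,0,-0.01,0,0,0,0.2],[0,0,-0.01,0,0,0,0.2],[0,0,-0.01,0,0,0,0.2],[0,0,-0.01,0,0,0,0.2],[0,0,-0.005,0,0,0,0.2],[0,0,0,0,0,0,0.2],[0,0,0,0,0,0,0.2]]'
python3 g.py .5016 -.3686 .173
python3 - <<'E'
from h import *
d=shot('scene','s1.png')
im=cv2.imread('pics/s1.png');c=cv2.resize(im[140:300,200:420],None,fx=3.5,fy=3.5);cv2.imwrite('pics/s1c.png',np.clip(c*1.7,0,255).astype('uint8'))
E
```

```text
t: 5.85
ee_pos: [0.4858, -0.0528, 0.1784]
tool_rot: [0.985, 0.175, 0.0, 0.0]
wrist_force: [0.3, 0.4, -4.2]
grip_width: 0.0288
grip_force: 49.6
t 5.85 p [ 0.4858 -0.0528  0.1784] R [[0.939, 0.345, 0.0], [0.345, -0.939, -0.0], [0.0, 0.0, -1.0]] F [ 0.26  0.37 -4.21] T [-0.01  0.03 -0.04] w 0.02876255766067818 49.593209624290466
shift [-0.094   0.3019  0.0055] yaw 20.152280434649914 tilt vec [ 3.e-04 -1.e-04 -1.e+00]
```

View pics/s1c.png

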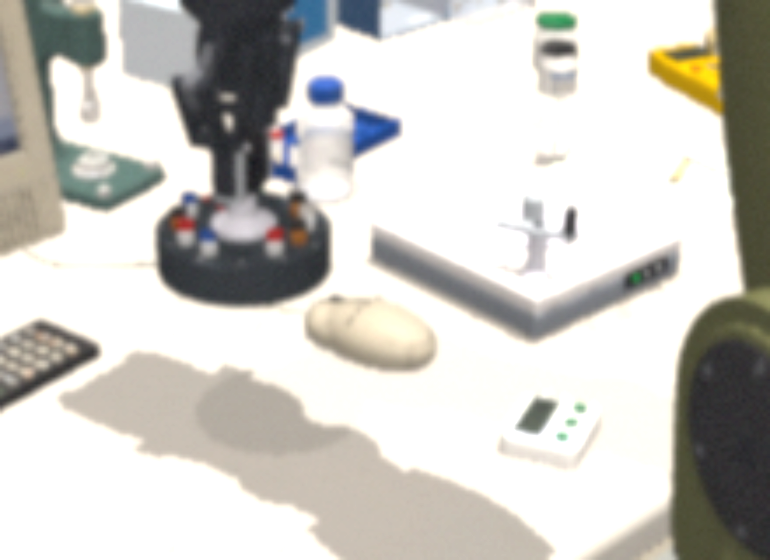

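The scene crop shows the carousel hanging level from the fingers at about (243,240), clear of the mouse at (370,330). Next I move it over the shaft.

```bash
python3 -m pendant '[[-0.0052,0.0168,0,0,0,0,0.2],[-0.0052,0.0168,0,0,0,0,0.2],[-0.0052,0.0168,0,0,0,0,0.2],[-0.0052,0.0168,0,0,0,0,0.2],[-0.0052,0.0168,0,0,0,0,0.2],[-0.0052,0.0168,0,0,0,0,0.2],[-0.0052,0.0168,0,0,0,0,0.2],[-0.0052,0.0168,0,0,0,0,0.2],[-0.0052,0.0168,0,0,0,0,0.2],[-0.0052,0.0168,0,0,0,0,0.2],[-0.0052,0.0168,0,0,0,0,0.2],[-0.0052,0.0168,0,0,0,0,0.2],[-0.0052,0.0168,0,0,0,0,0.2],[-0.0052,0.0168,0,0,0,0,0.2],[-0.0052,0.0168,0,0,0,0,0.2],[-0.0052,0.0168,0,0,0,0,0.2],[-0.0052,0.0168,0,0,0,0,0.2],[-0.0052,0.0168,0,0,0,0,0.2]]'
python3 -m pendant '[[0,0,0,0,0,3,0.2],[0,0,0,0,0,3,0.2],[0,0,0,0,0,3,0.2],[0,0,0,0,0,3,0.2],[0,0,0,0,0,3,0.2],[0,0,0,0,0,3,0.2],[0,0,0,0,0,0,0.2],[0,0,0,0,0,0,0.2],[0,0,0,0,0,0,0.2],[0,0,0,0,0,0,0.2]]'
python3 g.py .5016 -.3686 .14
python3 - <<'E'
from h import *
print(arm.read_state()['joints'])
d=shot('scene','s2.png')
im=cv2.imread('pics/s2.png');c=cv2.resize(im[130:250,270:430],None,fx=5,fy=5);cv2.imwrite('pics/s2c.png',np.clip(c*1.3,0,255).astype('uint8'))
t=shot('top');im=cv2.cvtColor(t['image'],cv2.COLOR_RGB2BGR);cv2.imwrite('pics/t2c.png',np.clip(cv2.resize(im[170:270,310:430],None,fx=5,fy=5)*1.7,0,255).astype('uint8'))
E
```

```text
t: 7.4
ee_pos: [0.5017, -0.3695, 0.1771]
tool_rot: [0.985, 0.175, -0.001, -0.001]
wrist_force: [0.4, 0.0, -3.5]
grip_width: 0.0288
grip_force: 49.8
t: 8.23
ee_pos: [0.5022, -0.3688, 0.1779]
tool_rot: [1.0, 0.019, -0.0, -0.0]
wrist_force: [0.4, -0.5, -3.8]
grip_width: 0.0289
grip_force: 50.1
t 8.2333 p [ 0.5022 -0.3688  0.1779] R [[0.999, 0.039, -0.0], [0.039, -0.999, 0.0], [-0.0, -0.0, -1.0]] F [ 0.45 -0.52 -3.79] T [-0.05  0.02  0.03] w 0.028893530555867523 50.07053732872009
shift [-0.0005 -0.0002  0.0379] yaw 2.226628756851895 tilt vec [-4.e-04  4.e-04 -1.e+00]
[ 0.77233966  0.55301596 -0.29171095  1.58192834  0.17664645  1.03326529
 -1.10099552]
```

View pics/s2c.png

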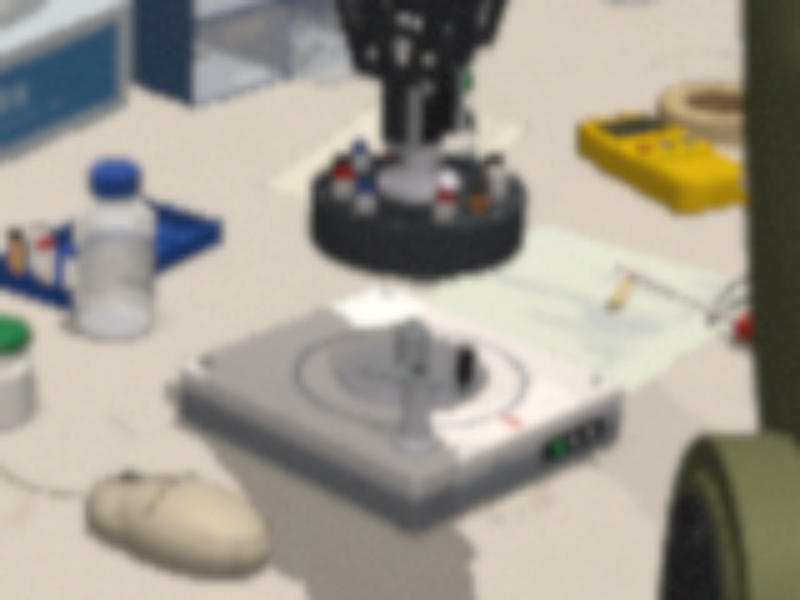

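View pics/t2c.png

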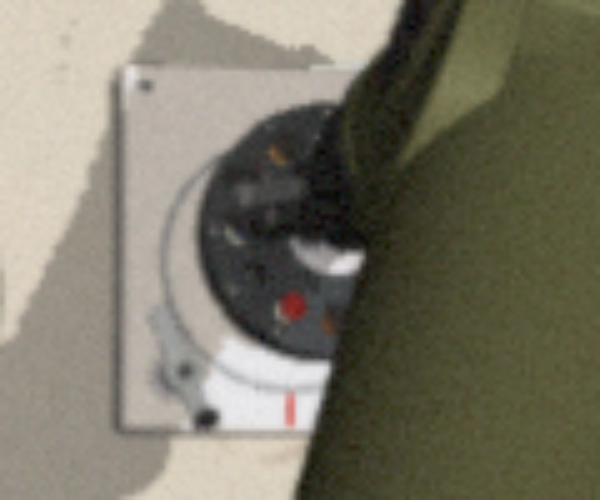

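The scene view has the drum at columns 311–525 (mid about 418), held above the shaft at about (410,330). The top view shows it centred over the platen with the clip open. I'll check these numbers before lowering.

```bash
python3 - <<'E'
from h import *
d=shot('scene')
K=np.array(d['intrinsics']);k=float(d['k1'])
def proj(p):
    c=(d['camera_from_world']@np.r_[p,1])[:3]; return cv2.projectPoints(np.array([[c[0],-c[1],-c[2]]]),np.zeros(3),np.zeros(3),K,np.array([k,0,0,0,0.]))[0][0,0]
for p in([.5012,-.369,.074],[.5012,-.369,.06],[.5018,-.3688,.139],[.5018,-.3688,.124]): print(p,proj(p))
g=d['image'].astype(int); V=g.max(2)
# drum band: dark columns at rows
for v in range(168,184,3):
    u=np.where(V[v,320:390]<70)[0]+320; print('drum',v,u.min(),u.max(),(u.min()+u.max())/2)
for v in range(194,206,2): print('shaft',v,V[v,342:364].tolist())
P=cloud(d); m=np.zeros(V.shape,bool);m[155:190,325:380]=True
m&=(P[...,2]>.125)&(P[...,2]<.152)&(abs(P[...,0]-.5)<.08)&(abs(P[...,1]+.37)<.08)
print(P[m].min(0),P[m].max(0))
E
```

```text
[0.5012, -0.369, 0.074] [352.47077942 193.76154051]
[0.5012, -0.369, 0.06] [352.22024988 198.38061252]
[0.5018, -0.3688, 0.139] [353.44952476 171.73843585]
[0.5018, -0.3688, 0.124] [353.16860491 176.89076754]
drum 168 333 373 353.0
drum 171 333 373 353.0
drum 174 332 373 352.5
drum 177 333 373 353.0
drum 180 335 372 353.5
drum 183 342 365 353.5
shaft 194 [189, 188, 188, 186, 185, 179, 167, 157, 145, 129, 117, 125, 147, 170, 183, 188, 187, 188, 188, 188, 188, 185]
shaft 196 [121, 121, 123, 123, 123, 121, 109, 96, 95, 100, 104, 104, 104, 118, 145, 166, 168, 173, 173, 174, 176, 180]
shaft 198 [118, 118, 117, 116, 115, 115, 107, 87, 86, 91, 93, 93, 93, 97, 113, 123, 126, 133, 145, 144, 133, 136]
shaft 200 [112, 112, 112, 111, 111, 109, 102, 88, 85, 89, 92, 93, 90, 95, 106, 110, 111, 109, 103, 83, 53, 53]
shaft 202 [108, 105, 107, 108, 108, 106, 102, 93, 91, 92, 88, 84, 83, 94, 105, 109, 110, 108, 99, 65, 31, 28]
shaft 204 [99, 99, 102, 102, 102, 101, 102, 104, 101, 97, 85, 74, 77, 90, 104, 107, 107, 105, 92, 57, 27, 32]
[ 0.44042853 -0.42051637  0.12516703] [ 0.5580119  -0.30546924  0.15198889]
```

```bash
python3 -m pendant '[[-0.0003,0,0.005,0,0,0,0.2],[0,0,0.006,0,0,0,0.2],[0,0,0.006,0,0,0,0.2],[0,0,0.006,0,0,0,0.2],[0,0,0.006,0,0,0,0.2],[0,0,0.006,0,0,0,0.2],[0,0,0.006,0,0,0,0.2],[0,0,0.004,0,0,0,0.2],[0,0,0,0,0,0,0.2]]'
python3 -m pendant '[[0,0,0.002,0,0,0,0.2],[0,0,0.002,0,0,0,0.2],[0,0,0.002,0,0,0,0.2],[0,0,0.002,0,0,0,0.2],[0,0,0,0,0,0,0.2],[0,0,0,0,0,0,0.2]]'
python3 g.py .5016 -.3686 .1105
```

```text
t: 9.13
ee_pos: [0.5015, -0.3686, 0.1321]
tool_rot: [1.0, 0.019, -0.001, -0.001]
wrist_force: [-0.6, 0.3, -4.4]
grip_width: 0.0288
grip_force: 50.1
t: 9.63
ee_pos: [0.5019, -0.3689, 0.1252]
tool_rot: [1.0, 0.019, -0.0, -0.0]
wrist_force: [0.5, 0.4, -3.9]
grip_width: 0.0288
grip_force: 50.1
t 9.6333 p [ 0.5019 -0.3689  0.1252] R [[0.999, 0.038, -0.0], [0.038, -0.999, 0.0], [-0.0, -0.0, -1.0]] F [ 0.5   0.43 -3.88] T [ 0.08  0.05 -0.  ] w 0.02884032313743223 50.100717544555664
shift [-0.0003 -0.0003  0.0147] yaw 2.155641778221144 tilt vec [-1.e-04  1.e-04 -1.e+00]
```

```bash
python3 -m pendant '[[0,0,0.002,0,0,0,0.2],[0,0,0.002,0,0,0,0.2],[0,0,0,0,0,0,0.2]]'
python3 -m pendant '[[0,0,0.002,0,0,0,0.2],[0,0,0.002,0,0,0,0.2],[0,0,0,0,0,0,0.2]]'
python3 -m pendant '[[0,0,0.002,0,0,0,0.2],[0,0,0.001,0,0,0,0.2],[0,0,0,0,0,0,0.2]]'
```

```text
t: 9.88
ee_pos: [0.5017, -0.3688, 0.1208]
tool_rot: [1.0, 0.019, -0.0, -0.0]
wrist_force: [-0.2, -0.5, -3.9]
grip_width: 0.0291
grip_force: 50.1
t: 10.13
ee_pos: [0.5017, -0.3688, 0.1168]
tool_rot: [1.0, 0.019, -0.0, -0.0]
wrist_force: [-0.1, -0.4, -4.3]
grip_width: 0.0284
grip_force: 50.1
t: 10.38
ee_pos: [0.5018, -0.3688, 0.114]
tool_rot: [1.0, 0.019, -0.0, -0.0]
wrist_force: [-1.4, 0.4, -3.9]
grip_width: 0.0286
grip_force: 50.1
```

Well centred, with no side force. Now I feel for the key in 1 mm steps.

```bash
python3 -m pendant '[[0,0,0.001,0,0,0,0.2],[0,0,0.001,0,0,0,0.2],[0,0,0,0,0,0,0.2]]'
python3 -m pendant '[[0,0,0.001,0,0,0,0.2],[0,0,0,0,0,0,0.2]]'
python3 -m pendant '[[0,0,0.001,0,0,0,0.2],[0,0,0,0,0,0,0.2]]'
```

```text
t: 10.63
ee_pos: [0.5019, -0.3689, 0.1121]
tool_rot: [1.0, 0.019, -0.0, -0.0]
wrist_force: [0.9, 0.6, -3.6]
grip_width: 0.0283
grip_force: 50.1
t: 10.8
ee_pos: [0.5019, -0.3689, 0.1111]
tool_rot: [1.0, 0.019, -0.0, -0.0]
wrist_force: [-1.0, -0.3, -3.9]
grip_width: 0.0289
grip_force: 50.1
t: 10.97
ee_pos: [0.5021, -0.369, 0.1107]
tool_rot: [1.0, 0.019, 0.0, 0.0]
wrist_force: [-1.2, 0.1, 0.1]
grip_width: 0.0288
grip_force: 50.5
```

The key was found at z≈0.1107, with about 4 N resting on it. Next I turn it gently clockwise.

```bash
python3 -m pendant '[[0,0,0.0004,0,0,1,0.2],[0,0,0,0,0,1,0.2],[0,0,0,0,0,0,0.2]]'
python3 -m pendant '[[0,0,0,0,0,1,0.2],[0,0,0,0,0,1,0.2],[0,0,0,0,0,0,0.2]]'
python3 -m pendant '[[0,0,0,0,0,1,0.2],[0,0,0,0,0,1,0.2],[0,0,0,0,0,0,0.2]]'
python3 g.py .5016 -.3686 .1105
```

```text
t: 11.22
ee_pos: [0.5024, -0.3688, 0.1104]
tool_rot: [1.0, 0.001, 0.0, 0.0]
wrist_force: [-0.8, 1.8, 2.6]
grip_width: 0.0287
grip_force: 50.7
t: 11.47
ee_pos: [0.5023, -0.3689, 0.1102]
tool_rot: [1.0, -0.017, 0.0, 0.0]
wrist_force: [-1.3, 2.0, 4.0]
grip_width: 0.0285
grip_force: 50.8
t: 11.72
ee_pos: [0.5021, -0.369, 0.1098]
tool_rot: [0.999, -0.034, 0.0, 0.0]
wrist_force: [-0.4, -0.2, 1.6]
grip_width: 0.0292
grip_force: 50.8
t 11.7167 p [ 0.5021 -0.369   0.1098] R [[0.998, -0.069, 0.0], [-0.069, -0.998, -0.0], [0.0, 0.0, -1.0]] F [-0.36 -0.22  1.63] T [ 0.07 -0.18 -0.01] w 0.02918900519528077 50.8128297328949
shift [-0.0006 -0.0004 -0.0007] yaw -3.9367423939580575 tilt vec [ 3.e-04 -1.e-04 -1.e+00]
```

```bash
python3 -m pendant '[[0,0,0,0,0,1,0.2],[0,0,0,0,0,0,0.2]]'
python3 -m pendant '[[0,0,0,0,0,1,0.2],[0,0,0,0,0,0,0.2]]'
python3 -m pendant '[[0,0,0,0,0,1,0.2],[0,0,0,0,0,0,0.2]]'
python3 g.py .5016 -.3686 .1105
```

```text
t: 11.88
ee_pos: [0.5021, -0.3689, 0.1097]
tool_rot: [0.999, -0.043, 0.0, -0.0]
wrist_force: [0.9, 1.9, -0.1]
grip_width: 0.0287
grip_force: 50.7
t: 12.05
ee_pos: [0.5015, -0.3691, 0.1094]
tool_rot: [0.999, -0.052, -0.001, 0.0]
wrist_force: [0.5, -0.4, -3.0]
grip_width: 0.0288
grip_force: 50.1
t: 12.22
ee_pos: [0.5015, -0.369, 0.1094]
tool_rot: [0.998, -0.061, -0.0, -0.0]
wrist_force: [0.6, -0.7, -4.1]
grip_width: 0.0286
grip_force: 50.1
t 12.2167 p [ 0.5015 -0.369   0.1094] R [[0.993, -0.121, -0.001], [-0.121, -0.993, 0.0], [-0.001, -0.0, -1.0]] F [ 0.63 -0.7  -4.13] T [-0.17 -0.1  -0.01] w 0.02858839266901246 50.09126901626587
shift [ 0.0001 -0.0005 -0.0011] yaw -6.942610873854394 tilt vec [-1.e-03  3.e-04 -1.e+00]
```

The load has vanished, so the keyway has found the key. I lower in small steps.

```bash
python3 -m pendant '[[0,0,0.001,0,0,0,0.2],[0,0,0,0,0,0,0.2]]'
python3 -m pendant '[[0,0,0.001,0,0,0,0.2],[0,0,0.001,0,0,0,0.2],[0,0,0,0,0,0,0.2]]'
```

```text
t: 12.38
ee_pos: [0.5016, -0.3692, 0.1085]
tool_rot: [0.998, -0.06, -0.0, 0.0]
wrist_force: [0.5, -2.3, -3.5]
grip_width: 0.0281
grip_force: 50.1
t: 12.63
ee_pos: [0.5018, -0.3693, 0.1067]
tool_rot: [0.998, -0.06, -0.0, 0.0]
wrist_force: [-0.6, -2.1, -4.3]
grip_width: 0.0285
grip_force: 50.1
```

```bash
python3 -m pendant '[[0,0,0.001,0,0,0,0.2],[0,0,0.001,0,0,0,0.2],[0,0,0,0,0,0,0.2]]'
python3 -m pendant '[[0,0,0.001,0,0,0,0.2],[0,0,0.001,0,0,0,0.2],[0,0,0,0,0,0,0.2]]'
python3 -m pendant '[[0,0,0.001,0,0,0,0.2],[0,0,0.001,0,0,0,0.2],[0,0,0,0,0,0,0.2]]'
```

```text
t: 12.88
ee_pos: [0.5019, -0.3692, 0.1048]
tool_rot: [0.998, -0.06, 0.0, 0.0]
wrist_force: [0.5, -1.7, -3.8]
grip_width: 0.0288
grip_force: 50.2
t: 13.13
ee_pos: [0.5019, -0.3692, 0.1028]
tool_rot: [0.998, -0.06, 0.0, 0.0]
wrist_force: [0.8, -3.5, -3.2]
grip_width: 0.0286
grip_force: 50.2
t: 13.38
ee_pos: [0.5019, -0.3692, 0.1008]
tool_rot: [0.998, -0.06, 0.0, 0.0]
wrist_force: [0.5, -4.1, -2.3]
grip_width: 0.0287
grip_force: 50.2
```

```bash
python3 -m pendant '[[0,0.0004,0.001,0,0,0,0.2],[0,0,0.0007,0,0,0,0.2],[0,0,0,0,0,0,0.2]]'
python3 -m pendant '[[0,0,0.0005,0,0,0,0.2],[0,0,0,0,0,0,0.2]]'
python3 g.py .5016 -.3686 .1105
```

```text
t: 13.63
ee_pos: [0.502, -0.3693, 0.0991]
tool_rot: [0.998, -0.06, 0.0, -0.0]
wrist_force: [0.8, -3.7, -2.8]
grip_width: 0.0285
grip_force: 50.5
t: 13.8
ee_pos: [0.5021, -0.3694, 0.099]
tool_rot: [0.998, -0.06, 0.0, 0.0]
wrist_force: [0.6, -2.8, 0.6]
grip_width: 0.0287
grip_force: 50.7
t 13.8 p [ 0.5021 -0.3694  0.099 ] R [[0.993, -0.119, 0.0], [-0.119, -0.993, -0.0], [0.0, 0.0, -1.0]] F [ 0.55 -2.79  0.59] T [-0.72 -0.05 -0.07] w 0.02866733026434676 50.69878399372101
shift [-0.0006 -0.0007 -0.0115] yaw -6.84397461064632 tilt vec [ 5.e-04 -2.e-04 -1.e+00]
```

It bottomed at 0.099, which is 12 mm below the key contact, so it is home. Now I release and rise.

```bash
python3 -m pendant '[[0,0,0,0,0,0,0.33],[0,0,0,0,0,0,0.4],[0,0,0,0,0,0,0.5],[0,0,0,0,0,0,0.7],[0,0,0,0,0,0,0.7],[0,0,0,0,0,0,0.7],[0,0,0,0,0,0,0.7],[0,0,0,0,0,0,0.7],[0,0,0,0,0,0,0.7],[0,0,-0.005,0,0,0,0.7],[0,0,-0.01,0,0,0,0.7],[0,0,-0.01,0,0,0,0.7],[0,0,-0.015,0,0,0,0.7],[0,0,-0.02,0,0,0,0.7],[0,0,-0.02,0,0,0,0.7],[0,0,-0.02,0,0,0,0.7],[0,0,-0.02,0,0,0,0.7],[0,0,0,0,0,0,0.7]]'
python3 - <<'E'
from h import *
d=shot('scene','s3.png')
im=cv2.imread('pics/s3.png');a=cv2.resize(im[140:240,280:410],(520,400))
t=shot('top');im=cv2.cvtColor(t['image'],cv2.COLOR_RGB2BGR);b=cv2.resize(im[180:270,325:388],(280,400))*1.5
cv2.imwrite('pics/v3.png',np.clip(np.hstack([a*1.3,b]),0,255).astype('uint8'))
P=cloud(d);z=P[...,2]
m=(np.hypot(P[...,0]-.5015,P[...,1]+.369)<.06)&(z>.05)&(z<.15)
print('top z',np.percentile(z[m],[50,95,99.5]),P[m&(z>.11)].mean(0))
st()
E
```

```text
t: 15.3
ee_pos: [0.5038, -0.3703, 0.2245]
tool_rot: [0.998, -0.06, 0.004, 0.002]
wrist_force: [0.4, -0.6, 0.4]
grip_width: 0.0599
grip_force: 0.0
top z [0.07616538 0.12620297 0.13167775] [ 0.4974345  -0.36281341  0.12274274]
t 15.4 p [ 0.5024 -0.3696  0.2206] R [[0.993, -0.119, 0.003], [-0.119, -0.993, -0.002], [0.003, 0.001, -1.0]] F [ 0.71  0.42 -0.48] T [-0.01  0.02 -0.04] w 0.060170013727744505 0.0
```

View pics/v3.png

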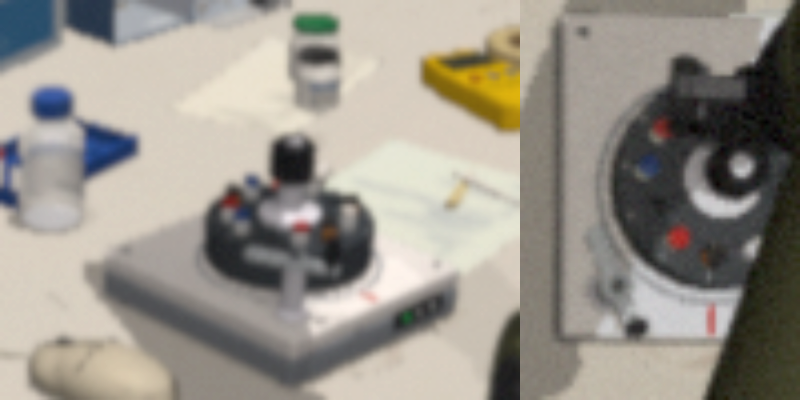

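The scene crop shows the drum flat on the platen, with the clip arm at (275,255) still open and nothing disturbed. Heights check: drum top ≈0.075 and knob top ≈0.13. Next I close the fingers and go to the -y side of the pin, which is at about (0.4215,-0.3165).

```bash
python3 g.py .424 -.348 .2206
```

```text
t 15.4 p [ 0.5024 -0.3696  0.2206] R [[0.993, -0.119, 0.003], [-0.119, -0.993, -0.002], [0.003, 0.001, -1.0]] F [ 0.71  0.42 -0.48] T [-0.01  0.02 -0.04] w 0.060170013727744505 0.0
shift [-0.0804 -0.0121 -0.0002] yaw -6.848325184319409 tilt vec [ 0.0026 -0.0018 -1.    ]
```

```bash
python3 -m pendant '[[-0.016,-0.0024,0,0,0,0,0],[-0.016,-0.0024,0,0,0,0,0],[-0.016,-0.0024,0,0,0,0,0],[-0.016,-0.0024,0,0,0,0,0],[-0.016,-0.0024,0,0,0,0,0],[0,0,0,0,0,0,0],[0,0,0,0,0,0,0],[0,0,0,0,0,0,0],[0,0,0,0,0,0,0],[0,0,0,0,0,0,0]]' 20
python3 -m pendant '[[0,0,0.013,0,0,0,0],[0,0,0.013,0,0,0,0],[0,0,0.013,0,0,0,0],[0,0,0.013,0,0,0,0],[0,0,0.013,0,0,0,0],[0,0,0.013,0,0,0,0],[0,0,0.013,0,0,0,0],[0,0,0.013,0,0,0,0],[0,0,0.008,0,0,0,0],[0,0,0,0,0,0,0],[0,0,0,0,0,0,0]]'
python3 g.py .424 -.348 .089
```

```text
t: 16.23
ee_pos: [0.4247, -0.3478, 0.2184]
tool_rot: [0.998, -0.059, 0.0, -0.0]
wrist_force: [0.6, 0.6, -0.7]
grip_width: -0.0
grip_force: 0.0
t: 17.15
ee_pos: [0.4241, -0.3477, 0.1064]
tool_rot: [0.998, -0.06, -0.0, -0.0]
wrist_force: [-0.3, 0.3, 0.3]
grip_width: -0.0003
grip_force: 0.0
t 17.15 p [ 0.4241 -0.3477  0.1064] R [[0.993, -0.119, -0.001], [-0.119, -0.993, 0.001], [-0.001, -0.001, -1.0]] F [-0.34  0.33  0.27] T [0.01 0.   0.04] w -0.00029692647477675695 0.0
shift [-0.0001  0.0003  0.0174] yaw -6.82384858981159 tilt vec [-5.e-04  6.e-04 -1.e+00]
```

```bash
python3 -m pendant '[[0,0,0.006,0,0,0,0],[0,0,0.006,0,0,0,0],[0,0,0.005,0,0,0,0],[0,0,0,0,0,0,0],[0,-0.003,0,0,0,0,0],[0,-0.003,0,0,0,0,0],[0,-0.003,0,0,0,0,0],[0,-0.003,0,0,0,0,0],[0,0,0,0,0,0,0]]'
python3 -m pendant '[[0,-0.003,0,0,0,0,0],[0,-0.003,0,0,0,0,0],[0,-0.003,0,0,0,0,0],[0,0,0,0,0,0,0]]'
python3 -m pendant '[[0,-0.003,0,0,0,0,0],[0,-0.003,0,0,0,0,0],[0,-0.003,0,0,0,0,0],[0,0,0,0,0,0,0]]'
```

```text
t: 17.9
ee_pos: [0.4256, -0.3355, 0.09]
tool_rot: [0.998, -0.059, 0.0, 0.0]
wrist_force: [0.2, -1.5, 0.5]
grip_width: -0.0001
grip_force: 0.3
t: 18.23
ee_pos: [0.4252, -0.3274, 0.0897]
tool_rot: [0.998, -0.06, -0.001, 0.0]
wrist_force: [-2.6, -2.4, -0.6]
grip_width: 0.0001
grip_force: 1.6
t: 18.57
ee_pos: [0.4274, -0.3175, 0.0896]
tool_rot: [0.998, -0.06, -0.0, -0.0]
wrist_force: [-1.1, -1.3, -0.1]
grip_width: -0.0002
grip_force: 1.1
```

```bash
python3 -m pendant '[[0,-0.002,0,0,0,0,0],[0,-0.002,0,0,0,0,0],[0,-0.002,0,0,0,0,0],[0,0,0,0,0,0,0]]'
python3 -m pendant '[[0,-0.001,0,0,0,0,0],[0,-0.001,0,0,0,0,0],[0,0,0,0,0,0,0]]'
python3 - <<'E'
from h import *
st();d=shot('scene');t=shot('top')
im=cv2.cvtColor(d['image'],cv2.COLOR_RGB2BGR);a=cv2.resize(im[160:240,300:400],(500,400))
im=cv2.cvtColor(t['image'],cv2.COLOR_RGB2BGR);b=cv2.resize(im[180:270,325:388],(280,400))*1.5
cv2.imwrite('pics/v4.png',np.clip(np.hstack([a*1.3,b]),0,255).astype('uint8'))
E
```

```text
t: 18.9
ee_pos: [0.4291, -0.3117, 0.0898]
tool_rot: [0.998, -0.059, 0.001, 0.0]
wrist_force: [-0.3, -2.6, -1.0]
grip_width: -0.0002
grip_force: 1.3
t: 19.15
ee_pos: [0.4293, -0.3103, 0.0899]
tool_rot: [0.998, -0.06, 0.001, 0.0]
wrist_force: [1.8, -4.7, -2.0]
grip_width: -0.0001
grip_force: 1.8
t 19.15 p [ 0.4293 -0.3103  0.0899] R [[0.993, -0.119, 0.002], [-0.119, -0.993, -0.001], [0.002, 0.0, -1.0]] F [ 1.76 -4.7  -2.  ] T [-0.87 -0.51 -0.05] w -0.00011573193889230622 1.832137405872345
```

View pics/v4.png

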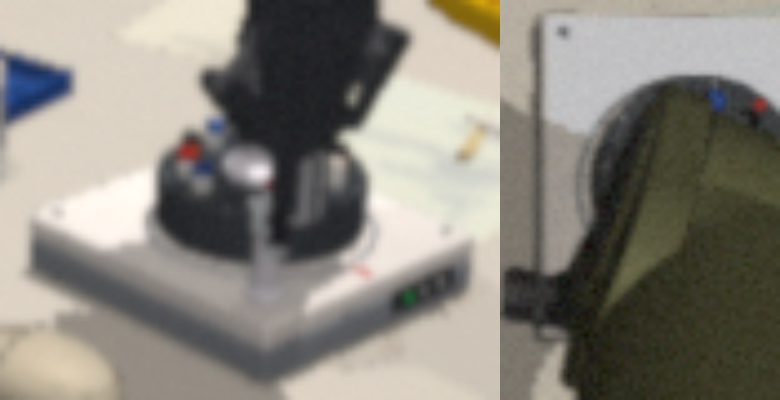

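The view shows the fingers at the pin and the clip hidden behind the gripper. The force is rising to 5 N near the computed closed position, so I push slightly more, back off and look.

```bash
python3 -m pendant '[[0,-0.001,0,0,0,0,0],[0,-0.0005,0,0,0,0,0],[0,0,0,0,0,0,0]]'
python3 -m pendant '[[0,-0.001,0,0,0,0,0],[0,0,0,0,0,0,0]]'
```

```text
t: 19.5
ee_pos: [0.4294, -0.3091, 0.0899]
tool_rot: [0.998, -0.06, 0.001, 0.0]
wrist_force: [2.8, -5.2, -1.6]
grip_width: 0.0001
grip_force: 2.2
t: 19.67
ee_pos: [0.4296, -0.3083, 0.09]
tool_rot: [0.998, -0.06, 0.001, 0.0]
wrist_force: [2.6, -4.7, -1.1]
grip_width: -0.0001
grip_force: 2.4
```

```bash
python3 -m pendant '[[0,0.004,0,0,0,0,0],[0,0.008,0,0,0,0,0],[0,0.008,0,0,0,0,0],[0,0,-0.015,0,0,0,0],[0,0,-0.025,0,0,0,0],[0,0,-0.025,0,0,0,0],[0,0,-0.025,0,0,0,0],[0,0.04,-0.02,0,0,0,0],[0,0.04,0,0,0,0,0],[0,0.04,0,0,0,0,0],[0,0.04,0,0,0,0,0],[0,0.04,0,0,0,0,0],[0,0.04,0,0,0,0,0],[0,0,0,0,0,0,0],[0,0,0,0,0,0,0]]'
python3 - <<'E'
from h import *
st();d=shot('scene');t=shot('top')
im=cv2.cvtColor(d['image'],cv2.COLOR_RGB2BGR);a=cv2.resize(im[150:240,290:400],(480,400))
im=cv2.cvtColor(t['image'],cv2.COLOR_RGB2BGR);b=cv2.resize(im[185:265,325:405],(400,400),interpolation=cv2.INTER_CUBIC)*1.6
cv2.imwrite('pics/v5.png',np.clip(np.hstack([a*1.3,b])[:, :800] if False else cv2.resize(np.hstack([a*1.3,b]),(792,360)),0,255).astype('uint8'))
P=cloud(t);m=(np.hypot(P[...,0]-.43,P[...,1]+.29)<.035)&(P[...,2]>.094)&(P[...,2]<.115);print('pin',P[m].mean(0),m.sum())
p=P[m].mean(0)[:2]-[.4463,-.3082];print(np.degrees(np.arctan2(p[1],p[0])),np.hypot(*p))
for n,u,v in(('jar',307,151),('bottle',361,127),('timer',297,293)): print(n,np.round(P[v,u],4))
m=(np.hypot(P[...,0]-.5015,P[...,1]+.369)<.05)&(P[...,2]>.122)&(P[...,2]<.14);print('knob',P[m].mean(0))
E
```

```text
t: 20.92
ee_pos: [0.3953, -0.5656, 0.1965]
tool_rot: [0.998, -0.062, -0.001, -0.001]
wrist_force: [0.2, 0.2, -0.1]
grip_width: -0.0003
grip_force: 0.0
t 20.9167 p [ 0.3953 -0.5656  0.1965] R [[0.992, -0.124, -0.002], [-0.124, -0.992, 0.002], [-0.002, -0.001, -1.0]] F [ 0.24  0.21 -0.06] T [ 0.03 -0.05 -0.04] w -0.00032109313959117634 0.0
pin [ 0.42733142 -0.28965166  0.10256705] 14
135.64176264088528 0.02653012980805492
jar [ 0.6833 -0.2261  0.0559]
bottle [ 0.7267 -0.3571  0.1049]
timer [ 0.3334 -0.1903  0.018 ]
knob [ 0.50108883 -0.3692642   0.13114374]
```

View pics/v5.png

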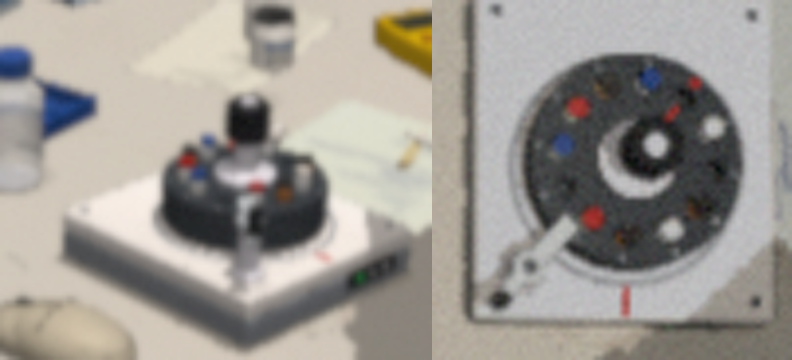

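The top crop shows pin (499,299), hinge (530,265) and arm tip (575,220) in line with the drum's centre, with the arm over the rim. I'll check the angle numerically.

```bash
python3 - <<'E'
from h import *
ts=[shot('top') for _ in range(4)]
P=np.mean([cloud(t) for t in ts],0);S=np.mean([t['image'] for t in ts],0).max(2)
z=P[...,2];m=(np.hypot(P[...,0]-.4463,P[...,1]+.3082)<.036)&(z>.077)&(z<.092)
q=P[m][:,:2];print(m.sum(),z[m].mean());c=q.mean(0);w,v=np.linalg.eigh(np.cov(q.T));a=v[:,1];a*=np.sign(a[0])
r=(q-c)@a;print('ext',r.min(),r.max(),'arm ang',np.degrees(np.arctan2(a[1],a[0])))
s=np.array([.5013,-.3691])-c;print('c',c,'to shaft',np.degrees(np.arctan2(s[1],s[0])),'perp offset',s[0]*a[1]-s[1]*a[0])
E
```

```text
124 0.08351323396759873
ext -0.035290268102800365 0.03020385115666864 arm ang -45.587085838710315
c [ 0.44937218 -0.31188986] to shaft -47.77097596937617 perp offset 0.002944231029772655
```

Clip about 0.04 rad from closed (limit 0.15); carousel home, bystanders unmoved, arm clear. I'm handing it in.

```bash
python3 -c "
from cell import arm
print(arm.sign_off())"
```

```text
the job is handed in; nothing more can be done
None
```

The job is handed in at about 21 s of the 72 s; no verdict came back. By my measurements the carousel is home on the platen over the key, the clip is about 0.04 rad from fully closed (limit 0.15), and the jar, bottle and timer have not moved.

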